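# Seat the keyed lid of the jam crock on a breakfast buffet

### The arm

A 6-joint arm with a two-finger parallel gripper is mounted at the origin on the work surface. World frame = base frame: x ahead of the robot, y to its left, z up, the work surface at z = 0. Lengths are in m, angles in degrees, forces in N, time in s.
With the tool pointing down it reaches from about 0.35 to 0.875 m from the base axis. Payload 4.2 kg.
Tool frame: the origin (TCP) lies at the very end of the fingers, on their centre line; the grasp point (between the pads) lies 19 mm behind it; z points along the fingers, y is the direction in which the jaws open and shut (so a half turn about z gives the same grasp; the last joint's range is limited). The gripper opens to 85 mm and grips with 20 to 120 N. Pads are 22 mm wide; open, the fingers measure 114 mm over their backs; the gripper's body (76 mm by 85 mm) begins 54 mm behind the grasp point. The pads swing forward as they close: fully open they stand 13 mm farther back than shut.
Start: joints at [-62.475, 22.042, 0.453, 0, -68.411, -14.817], TCP at [0.138, -0.61, 0.231] pointing down, gripper open.
Joint ranges: [-179.83, 179.83], [-69.29, 118.12], [-61.27, 80.66], [-181.25, 117.63], [-171.15, -9.14], [-177.46, 177.46]. Speed limits (degrees/s): [159.86, 159.86, 180, 180, 180, 180].

### API

Orientations are given as [roll, pitch, yaw] about the fixed x, y, z axes, in that order (R = Rz(yaw) Ry(pitch) Rx(roll)).
In Python, from rig import ctrl, vision, workorder gives the robot as it stands.
- The arm moves only by the shell command python3 -m pendant 'ROWS' [FORCE]. ROWS is JSON, a list of rows, each an object of numbers: "dx", "dy", "dz": the shift along the tool's x, y, z in m; "rx", "ry", "rz": the turn, a rotation vector about the tool's x, y, z in rad; "fingers": the opening, from -1 (shut) to 1 (fully open). A call has 1 to 5 rows; each row is the pose to reach, as a shift and turn from the pose measured when the call began, along the tool's axes at that moment; what a row does not reach only later rows make up. A row lasts 1/12 s, in which the tool goes at most 41.7 mm and 7.16 degrees, less where a joint would pass 70% of its speed; a pose out of reach is approached as far as the arm can. A call with a gripper value outside its range is refused whole. The fingers move at their own pace and stop on an object; FORCE is the grip in N (left out, the last holds). Time passes only in rows, so rows that repeat a pose let the fingers close. It gives the time, the measured TCP pose, the force and the opening at its end, in the units of the state.
- ctrl.get_obs(): the state, without advancing time (a new reading comes with each control period).
- vision.read_camera(name): name is "scene" or "top" or "wrist"; returns the picture (400x640x3 uint8, red, green, blue); there is no depth.
- vision.camera_params(name): a dict with "fx", "fy", "cx", "cy" (pixels), "rvec" (rotation vector, rad) and "tvec" (3), from world to camera coordinates, as OpenCV has them; the wrist camera has in their place "T_tool_cam" (4x4, takes a point from camera to tool coordinates, whose origin is the TCP and whose axes are the flange's). Camera axes: x right, y down, z forward; pixel columns grow to the right and rows downward; lengths in m; the calibration is good to about 2 mm. A picture is of the moment at which its call begins: read the wrist's pose just before it. camera_params takes no time and is no camera call.
- workorder.sign_off(): hands the job in, once; it reports no verdict.
The state is a dict: "time_s": time; "joint_pos": joint angles; "qvel": joint speeds; "effort": joint torques, N m; "tool_pos": TCP position; "tool_rot": TCP orientation; "wrist_force": force on the tool from outside, world axes, zero at the start; "ft_torque": the same for the moment, N m; "opening": opening from 0.0 (shut) to 1.0 (fully open).
Only numpy, scipy, OpenCV 4.12 (cv2) and the standard library are available. Lean on these libraries where they do the work, as an engineer would, in place of code of your own. Each camera call takes 0.05 s, during which the arm holds its last target.

### The job

Close the jam crock on the buffet: with a fingertip, push the raised bar on its lid round, either way, until the notch in the lid's rim stands over the brass key on the crock, then press the lid down over the key until it is fully home. Push and press only: do not pinch the bar between the fingers and do not lift the lid. Leave the two jam jars and the spoon as they stand.

Things in the scene. Friction and masses are not known exactly. Their poses are not given: they have to be found in the camera images.
- crock: Dark blue stoneware jam crock, 136 mm across, on a round wooden foot 156 mm across and 14 mm high; fixed to the counter. Origin at the centre of its underside on the counter; z up through the lid's axis; x points to the brass key. Its rim is 90 mm above the counter.
- key (a point): Point on top of the brass key, 56 mm from the crock's axis along the crock's x, 99 mm above the counter. The key is a bar 8 mm wide, 9 mm above the crock's rim; it runs radially from 50 to 76 mm from the axis, so its outer 14 mm show beyond the lid. It blocks the lid from going down unless the notch is over it.
- lid: Round cream lid, 124 mm across, 10 mm thick, with a wooden inlay 88 mm across and 2 mm higher. Origin on its axis (the crock's), level with its underside; z up; x points along its bar to the notch. It turns without end either way, takes about 0.15 N m and stays where left. It starts 10 mm proud of the rim, held by its rubber plug: inlay's top 112 mm above the counter.
- notch (a point): Middle of the notch in the lid's rim, 56 mm from the axis along the lid's x, level with the lid's underside. The notch is 14 mm wide (3 mm to spare on either side of the key), open to the outside, cuts right through the rim from 46 mm outwards, and has a red stripe along either edge.
- bar_top (a point): Middle of the top of the upright dark wooden bar across the lid, on the lid's axis: 136 mm above the counter with the lid proud, 126 mm with it home. The bar runs along the lid's x, 42 mm to either side of the axis; it is 16 mm thick and stands 24 mm above the inlay.
- lid_press (a joint): How far the lid has gone down, in m: 0 as it starts, 0.010 fully home on the rim; negative when it is lifted. It moves straight down without tilting and needs about 7 to 10 N anywhere on the lid or the bar; it stays where it is left.
- bar_left: Side face of the bar towards the lid's +y: a cheek 84 mm long, 20 mm high, 3 mm thick; origin at its middle, 6.5 mm from the bar's midplane. It ends 4 mm below the bar's top.
- bar_right: The same on the bar's other side, towards the lid's -y. Touching both cheeks at once with the fingers counts as pinching.
- jar_white: Loose jam jar with a white lid, 53 mm across, 60 mm high; origin at the centre of its underside. A bystander near the crock.
- jar_gold: Loose honey jar with a gold lid, same size; origin at the centre of its underside. A bystander.
- spoon: Loose steel spoon about 150 mm long lying along its x; origin at the middle of its underside. A bystander.
Not all that is in view belongs to the job. What is shaped like the crock but pink or purple is not meant.

How it is judged (in metres and radians):
At the end, for the whole second after the job is handed in: The lid is pressed at least 8 of its 10 mm down with its notch over the key (within 5 mm), is at rest, and the jars and the spoon are within 25 mm of where they stood (value of joint lid_press above 0.008 m and horizontal distance between notch and key below 0.005 m and angular speed of lid below 0.05 rad/s and distance of each of jar_white, jar_gold, spoon from where it was at the start of the episode below 0.025 m); the robot touches nothing.
It fails at once if the lid was lifted more than 4 mm (value of joint lid_press below -0.004 m).
It fails at once if the bar was pinched: the fingers pressed on both of its sides at once with more than 2 N (contact force between the fingers and bar_left above 2 N and contact force between the fingers and bar_right above 2 N).
It fails at once if a jar or the spoon was moved or lifted more than 25 mm (distance of any of jar_white, jar_gold, spoon from where it was at the start of the episode above 0.025 m).
It also fails if it takes over 64 s, if anything falls off the work surface, if the arm or the gripper's body presses on something with over 40 N, if the wrist force passes 120 N, or if a joint passes its speed limit or range.

## Working session

There is one attempt and no reset: what is moved stays moved. The work goes in short steps, Python scripts to look and compute and a shell command to move; the robot and the scene stay as the last step left them, time stands still between calls to the robot, and variables do not carry over. Pictures are saved under pics/ and viewed, and the job is handed in when it is done.

```bash
ls; mkdir -p pics; python3 - <<'E'
from rig import ctrl, vision
import cv2
o=ctrl.get_obs();print(o)
for n in("scene","top","wrist"):
    im=vision.read_camera(n);cv2.imwrite(f"pics/{n}0.png",im[:,:,::-1])
    print(n,vision.camera_params(n))
E
```

```text
pics
{'time_s': 0.0, 'joint_pos': array([-6.24744341e+01,  2.20900442e+01,  3.78688679e-01, -2.61226780e-02,
       -6.84108335e+01, -1.48194224e+01]), 'qvel': array([ 0.08004702, -0.08065293,  0.06888659, -0.00210937,  0.04601992,
       -0.06010102]), 'effort': array([ 1.27292515e-04, -3.92291343e+01,  1.88400453e+01,  4.18623626e+00,
       -4.54982670e-03, -2.33589510e-06]), 'tool_pos': array([ 0.13737561, -0.60911512,  0.23022911]), 'tool_rot': array([ 1.79875666e+02, -7.79095553e-03, -1.67303486e+02]), 'wrist_force': array([-0.41856109,  0.65735438,  0.63545669]), 'ft_torque': array([ 0.03777498,  0.03749033, -0.02909168]), 'opening': 1.000157084192819}
scene {'fx': 366.63368521351373, 'fy': 366.63368521351373, 'cx': 314.9070171006479, 'cy': 193.64863907251373, 'rvec': array([ 2.18258382,  1.4366955 , -0.4483426 ]), 'tvec': array([-0.21105434, -0.3695541 ,  1.19788705])}
top {'fx': 407.52738311347673, 'fy': 407.52738311347673, 'cx': 316.94981269820653, 'cy': 190.96411132840458, 'rvec': array([ 2.12717685, -2.14831548,  0.12663301]), 'tvec': array([0.00492893, 0.56509512, 0.97653683])}
wrist {'fx': 352.43202515088154, 'fy': 352.43202515088154, 'cx': 316.7752202780667, 'cy': 197.37727920232942, 'T_tool_cam': array([[-3.38471738e-04, -9.46120069e-01, -3.23815843e-01,
         8.35399648e-02],
       [ 9.99999883e-01, -4.31890035e-04,  2.16629708e-04,
         4.20924947e-04],
       [-3.44810550e-04, -3.23815732e-01,  9.46120105e-01,
        -1.42198031e-01],
       [ 0.00000000e+00,  0.00000000e+00,  0.00000000e+00,
         1.00000000e+00]])}
```

View pics/top0.png

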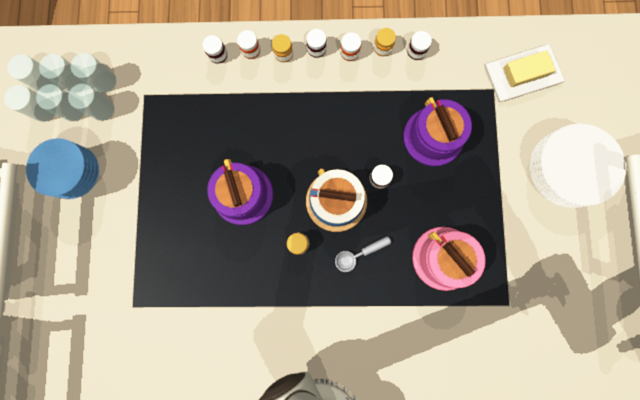

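View pics/scene0.png

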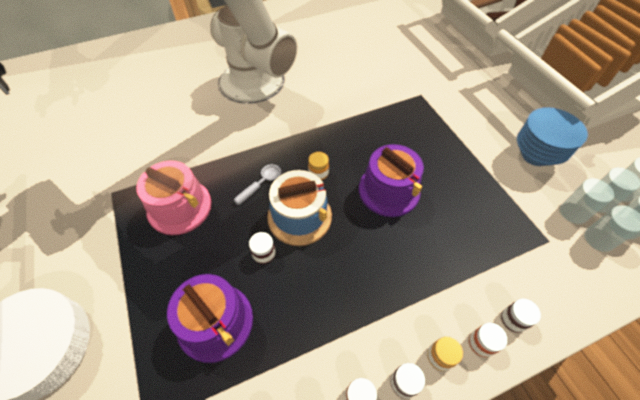

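View pics/wrist0.png

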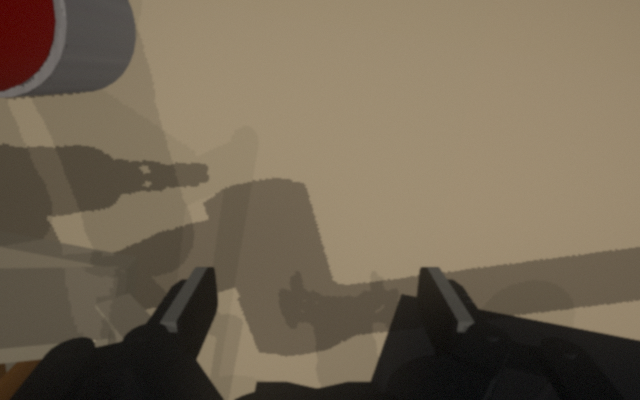

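Candidates for the crock, as pixels in the top view: purple (235,190), purple (443,125), pink (455,258), blue with a cream lid (337,197), and the blue bowls (65,168). By the description it is the one at (337,197). I'll check that in a close crop.

```bash
python3 - <<'E'
import cv2
a=cv2.imread("pics/top0.png")[150:290,270:410]
cv2.imwrite("pics/crop1.png",cv2.resize(a,(590,590),interpolation=cv2.INTER_CUBIC))
a=cv2.imread("pics/scene0.png")[150:270,230:350]
cv2.imwrite("pics/crop2.png",cv2.resize(a,(590,590),interpolation=cv2.INTER_CUBIC))
E
```

```text
(no output)
```

View pics/crop1.png

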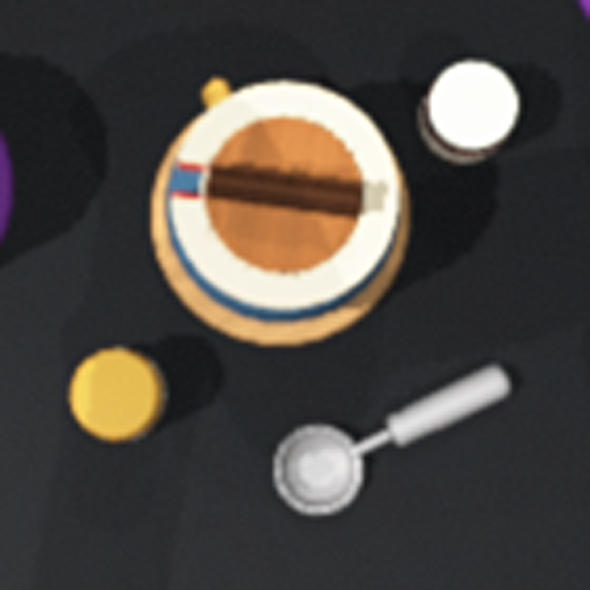

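View pics/crop2.png

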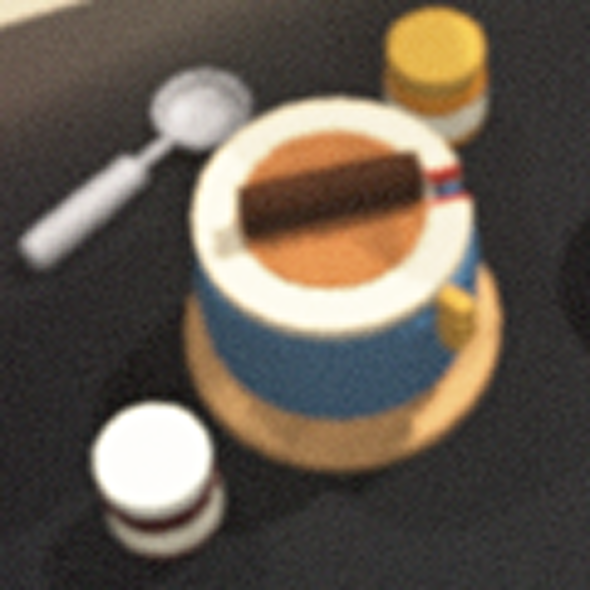

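The crop confirms the choice: blue crock, cream lid, red-striped notch at crop (186,181) and brass key at (216,92). Now I'll turn these into world positions.

```bash
cat > h.py <<'E'
import numpy as np,cv2
from rig import ctrl,vision
def ray(uv,n,z,par=None):
    p=vision.camera_params(n)
    K=np.array([[p['fx'],0,p['cx']],[0,p['fy'],p['cy']],[0,0,1]])
    d=np.linalg.inv(K)@np.array([uv[0],uv[1],1.])
    if n=='wrist':
        o=par; R=__import__('scipy.spatial.transform',fromlist=['Rotation']).Rotation.from_euler('xyz',o['tool_rot'],degrees=True).as_matrix()
        T=np.array(p['T_tool_cam']); c=R@T[:3,3]+o['tool_pos']; d=R@T[:3,:3]@d
    else:
        R,_=cv2.Rodrigues(np.array(p['rvec'])); c=-R.T@p['tvec']; d=R.T@d
    return c+d*(z-c[2])/d[2]
def blob(m,lo=4):
    n,l,s,c=cv2.connectedComponentsWithStats(m.astype(np.uint8))
    return [(s[i,4],c[i].round(1),s[i,:4]) for i in range(1,n) if s[i,4]>=lo]
E
python3 - <<'E'
from h import *
for n,(x0,y0,x1,y1) in dict(top=(270,150,410,290),scene=(230,150,350,270)).items():
    im=cv2.imread(f"pics/{n}0.png"); a=im[y0:y1,x0:x1].astype(int); b,g,r=a[...,0],a[...,1],a[...,2]
    for nm,m in dict(red=(r>120)&(g<90)&(b<110),white=(r>190)&(g>185)&(b>165),gold=(r>170)&(g>120)&(b<90),orange=(r>150)&(g>90)&(g<150)&(b<110),dark=(r>35)&(r<110)&(g<65)&(r>b+14),blue=(b>r+40)).items():
        for s,c,bb in blob(m,6): print(n,nm,s,c+[x0,y0],bb+[x0,y0,0,0])
def cr(c,x0,y0,f): return ((np.array(c)+.5)/f+[x0,y0]-.5)
ft=590/140; fs=590/120
T=lambda c,z:ray(cr(c,270,150,ft),'top',z).round(4); S=lambda c,z:ray(cr(c,230,150,fs),'scene',z).round(4)
for nm,z,t,s in [("lidc",.110,(284,195),(332,215)),("inlay",.112,(284,195),(334,208)),("notch",.110,(186,181),(449,184)),("barL",.136,(208,183),(418,157)),("barR",.136,(362,197),(242,196)),("key",.099,(214,91),(458,298)),("jw",.06,(474,109),(153,458)),("jg",.06,(115,394),(436,47)),("spoonbowl",.01,(318,468),(200,108)),("spoonend",.01,(505,378),(38,250))]:
    print(nm,T(t,z),S(s,z))
E
```

```text
top white 334 [381.8 174.5] [372 165  21  20]
top white 1088 [338.4 196.4] [311 170  54  53]
top white 132 [376.  245.8] [363 239  27  15]
top white 152 [348.5 260.8] [341 253  21  16]
top gold 14 [320.2 171.2] [318 169   6   6]
top gold 208 [341.9 184.9] [332 178  23  14]
top gold 35 [325.4 184.7] [321 180   9   9]
top gold 292 [337.2 206.2] [319 198  36  16]
top gold 291 [297.6 243. ] [287 233  20  21]
top orange 285 [337.9 185.2] [320 178  36  15]
top orange 399 [335.7 205.1] [319 197  36  18]
top orange 7 [363.3 210.4] [362 208   3   6]
top orange 6 [355.5 223.2] [354 222   4   4]
top orange 9 [336. 231.] [332 231   9   1]
top orange 7 [303.9 236.1] [301 234   6   6]
top dark 8 [373.6 182.4] [371 179   7   7]
top dark 265 [337.1 194.8] [320 190  36  11]
top dark 6 [305.  198.5] [305 196   1   6]
top dark 8 [367.  200.5] [367 197   1   8]
top dark 6 [361.2 218.5] [359 216   5   6]
top blue 27 [313.1 192.5] [310 190   7   5]
top blue 74 [327.3 219.6] [311 206  40  20]
scene red 14 [320.4 185.1] [317 183   7   4]
scene white 36 [234.5 151.1] [230 150  14   5]
scene white 113 [268.5 
[... 1416 characters left out ...]
]
scene blue 8 [296.6 220.8] [294 220   6   2]
scene blue 8 [294.5 225.9] [292 224   6   4]
scene blue 9 [303.3 226.3] [302 224   4   6]
lidc [ 0.5431 -0.0485  0.11  ] [ 0.5463 -0.0464  0.11  ]
inlay [ 0.5429 -0.0485  0.112 ] [ 0.5444 -0.0445  0.112 ]
notch [0.5515 0.0052 0.11  ] [0.5517 0.009  0.11  ]
barL [ 0.5467 -0.0073  0.136 ] [ 0.5494 -0.0053  0.136 ]
barR [ 0.5382 -0.0894  0.136 ] [ 0.5382 -0.0842  0.136 ]
key [ 0.6038 -0.0105  0.099 ] [ 0.603  -0.0091  0.099 ]
jw [ 0.5987 -0.1609  0.06  ] [ 0.6036 -0.1573  0.06  ]
jg [0.4362 0.0481 0.06  ] [0.4376 0.0521 0.06  ]
spoonbowl [ 0.3923 -0.069   0.01  ] [ 0.388  -0.0655  0.01  ]
spoonend [ 0.4444 -0.1814  0.01  ] [ 0.4416 -0.172   0.01  ]
```

```bash
cat >> h.py <<'E'
from scipy.spatial.transform import Rotation as Ro
def to(pos,yaw):
    o=ctrl.get_obs(); R=Ro.from_euler('xyz',o['tool_rot'],degrees=True); G=Ro.from_euler('xyz',[180,0,yaw],degrees=True)
    print('at',o['tool_pos'].round(4),o['tool_rot'].round(2),'t',round(o['time_s'],2),'F',o['wrist_force'].round(1))
    print('shift',R.inv().apply(np.array(pos)-o['tool_pos']).round(4),'rot',(R.inv()*G).as_rotvec().round(3))
E
python3 -c "
from h import *
to([.53,-.05,.24],-97)"
python3 -m pendant '[{"dx":-0.03,"dy":0.027,"dz":-0.01,"rz":-0.12,"fingers":-1},{"dx":-0.06,"dy":0.054,"dz":-0.01,"rz":-0.24,"fingers":-1},{"dx":-0.09,"dy":0.081,"dz":-0.01,"rz":-0.36,"fingers":-1},{"dx":-0.12,"dy":0.108,"dz":-0.01,"rz":-0.48,"fingers":-1},{"dx":-0.15,"dy":0.135,"dz":-0.01,"rz":-0.60,"fingers":-1}]' 30
python3 -c "
from h import *
to([.53,-.05,.24],-97)"
```

```text
at [ 0.1374 -0.6093  0.2305] [ 1.799e+02 -1.000e-02 -1.673e+02] t 0.15 F [0.1 0.5 0.8]
shift [-0.5059  0.4593 -0.0088] rot [ 2.000e-03  1.000e-03 -1.227e+00]
at [ 0.1374 -0.6093  0.2305] [ 1.799e+02 -1.000e-02 -1.673e+02] t 0.15 F [0.1 0.5 0.8]
shift [-0.5059  0.4593 -0.0088] rot [ 2.000e-03  1.000e-03 -1.227e+00]validation failed for argument at $[0]...
```

```bash

python3 -m pendant '[{"dx":-0.03,"dy":0.027,"dz":-0.01,"rx":0,"ry":0,"rz":-0.12,"fingers":-1},{"dx":-0.06,"dy":0.054,"dz":-0.01,"rx":0,"ry":0,"rz":-0.24,"fingers":-1},{"dx":-0.09,"dy":0.081,"dz":-0.01,"rx":0,"ry":0,"rz":-0.36,"fingers":-1},{"dx":-0.12,"dy":0.108,"dz":-0.01,"rx":0,"ry":0,"rz":-0.48,"fingers":-1},{"dx":-0.15,"dy":0.135,"dz":-0.01,"rx":0,"ry":0,"rz":-0.60,"fingers":-1}]' 30
python3 -c "
from h import *
to([.53,-.05,.24],-97)"; python3 -m pendant --help | head -30
```

```text
time_s: 0.57
tool_pos: [0.2545, -0.4429, 0.2404]
tool_rot: [179.9, 0.1, -132.6]
wrist_force: [1.1, 0.8, 0.5]
opening: 0.301
at [ 0.2545 -0.4429  0.2404] [ 1.7989e+02  6.0000e-02 -1.3263e+02] t 0.57 F [1.1 0.8 0.5]
shift [-0.4756  0.0634  0.001 ] rot [ 0.001  0.002 -0.622]invalid input: not JSON, or not a number
```

All keys are required. On to the next moves.

```bash

python3 -m pendant '[{"dx":-0.04,"dy":0.005,"dz":0,"rx":0,"ry":0,"rz":-0.12,"fingers":-1},{"dx":-0.08,"dy":0.01,"dz":0,"rx":0,"ry":0,"rz":-0.24,"fingers":-1},{"dx":-0.12,"dy":0.015,"dz":0,"rx":0,"ry":0,"rz":-0.36,"fingers":-1},{"dx":-0.16,"dy":0.02,"dz":0,"rx":0,"ry":0,"rz":-0.48,"fingers":-1},{"dx":-0.20,"dy":0.025,"dz":0,"rx":0,"ry":0,"rz":-0.60,"fingers":-1}]'
python3 -c "
from h import *
to([.53,-.05,.24],-97)"
```

```text
time_s: 0.98
tool_pos: [0.3721, -0.2769, 0.2407]
tool_rot: [180.0, 0.1, -97.9]
wrist_force: [0.1, -1.3, -0.3]
opening: -0.001
at [ 0.3721 -0.2769  0.2407] [ 1.7996e+02  1.2000e-01 -9.7910e+01] t 0.98 F [ 0.1 -1.3 -0.3]
shift [-0.2465 -0.1252  0.0011] rot [ 0.001  0.002 -0.016]
```

```bash

python3 -m pendant '[{"dx":-0.036,"dy":-0.018,"dz":0,"rx":0,"ry":0,"rz":0,"fingers":-1},{"dx":-0.072,"dy":-0.036,"dz":0,"rx":0,"ry":0,"rz":0,"fingers":-1},{"dx":-0.108,"dy":-0.054,"dz":0,"rx":0,"ry":0,"rz":0,"fingers":-1},{"dx":-0.144,"dy":-0.072,"dz":0,"rx":0,"ry":0,"rz":0,"fingers":-1},{"dx":-0.165,"dy":-0.09,"dz":0,"rx":0,"ry":0,"rz":0,"fingers":-1}]'
python3 -m pendant '[{"dx":0,"dy":0,"dz":0,"rx":0,"ry":0,"rz":0,"fingers":-1},{"dx":0,"dy":0,"dz":0,"rx":0,"ry":0,"rz":0,"fingers":-1}]'
python3 - <<'E'
from h import *
to([.53,-.05,.24],-97)
np.save("o.npy",ctrl.get_obs(),allow_pickle=True)
im=vision.read_camera("wrist");cv2.imwrite("pics/w1.png",im[:,:,::-1])
E
```

```text
time_s: 1.4
tool_pos: [0.4847, -0.1228, 0.241]
tool_rot: [180.0, 0.1, -97.8]
wrist_force: [-0.1, -0.7, -0.6]
opening: -0.001
time_s: 1.57
tool_pos: [0.4852, -0.1215, 0.2405]
tool_rot: [179.9, 0.1, -97.6]
wrist_force: [-0.4, -0.5, -0.2]
opening: 0.0
at [ 0.4852 -0.1215  0.2405] [ 1.799e+02  1.500e-01 -9.760e+01] t 1.57 F [-0.4 -0.5 -0.2]
shift [-0.0768 -0.0349  0.0006] rot [ 0.002  0.003 -0.011]
```

View pics/w1.png

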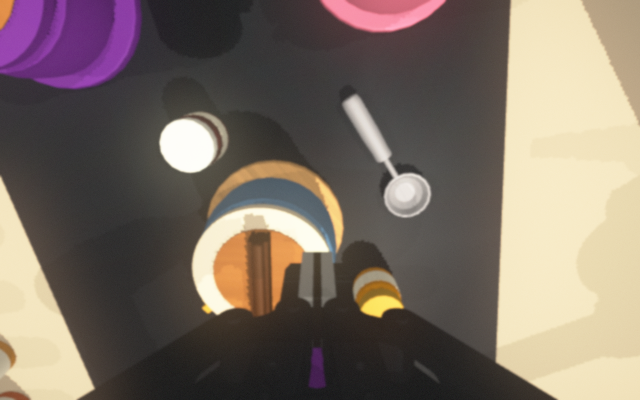

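```bash
python3 - <<'E'
from h import *
o=np.load("o.npy",allow_pickle=True).item()
im=cv2.imread("pics/w1.png").astype(int);b,g,r=im[...,0],im[...,1],im[...,2]
m=((r>200)&(g>190)&(b>150)); m[:180]=0;m[:,:180]=0;m[:,350:]=0
n,l,s,c=cv2.connectedComponentsWithStats(m.astype(np.uint8)); i=1+s[1:,4].argmax()
cn=max(cv2.findContours((l==i).astype(np.uint8),0,1)[0],key=len)[:,0]
# outer rim points: cast to world at z=.110, keep far from rough centre
P=np.array([ray(p,'wrist',.110,o)[:2] for p in cn]); d=np.hypot(*(P-[.544,-.047]).T)
Q=P[(d>.055)]; 
from scipy.optimize import least_squares
f=least_squares(lambda c:np.hypot(*(Q-c).T)-.062,[.544,-.047],loss='soft_l1',f_scale=.001);print(len(Q),f.x,np.abs(f.fun).mean())
print(ray((247,232),'wrist',.136,o),ray((270,232),'wrist',.136,o), ray((206,309),'wrist',.099,o))
# same rim fit in the top picture
im=cv2.imread("pics/top0.png").astype(int);b,g,r=im[...,0],im[...,1],im[...,2]
m=((r>190)&(g>185)&(b>165)); n,l,s,c=cv2.connectedComponentsWithStats(m.astype(np.uint8)); i=l[178,338]; print(i,s[i])
cn=max(cv2.findContours((l==i).astype(np.uint8),0,1)[0],key=len)[:,0]
P=np.array([ray(p,'top',.110)[:2] for p in cn]); d=np.hypot(*(P-[.544,-.047]).T); Q=P[d>.055]
f=least_squares(lambda c:np.hypot(*(Q-c).T)-.062,[.544,-.047],loss='soft_l1',f_scale=.001);print(len(Q),f.x,np.abs(f.fun).mean())
cv2.imwrite("pics/w1c.png",cv2.resize(cv2.imread("pics/w1.png")[180:330,170:350],None,fx=4,fy=4)[:600])
E
```

```text
230 [ 0.54259637 -0.04693718] 0.0005031066637851122
[ 0.54174944 -0.0991344   0.136     ] [ 0.52430538 -0.09677885  0.136     ] [ 0.6064899  -0.00943416  0.099     ]
0 [     0      0    640    400 135456]
2170 [ 0.35518993 -0.21266639] 0.33566946725173924
```

View pics/w1c.png

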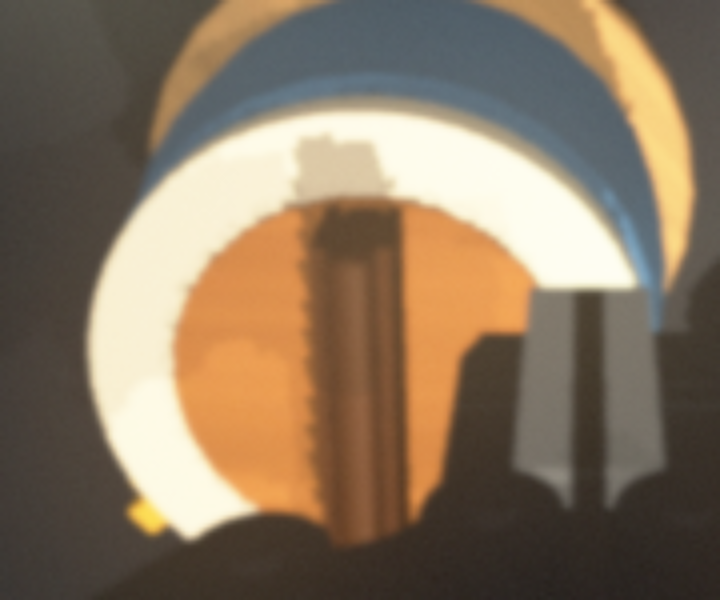

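The wrist view puts the lid centre at (0.543, -0.047). The bar is at about 83° and the key at about 31°, so the lid must turn about -52° (clockwise). I'll go to the bar's -x side near the notch end.

```bash

python3 -c "
from h import *
to([.512,-.0135,.160],-97)"
python3 -m pendant '[{"dx":-0.036,"dy":-0.004,"dz":0.01,"rx":0,"ry":0,"rz":0,"fingers":-1},{"dx":-0.072,"dy":-0.008,"dz":0.02,"rx":0,"ry":0,"rz":0,"fingers":-1},{"dx":-0.105,"dy":-0.012,"dz":0.04,"rx":0,"ry":0,"rz":0,"fingers":-1},{"dx":-0.11,"dy":-0.012,"dz":0.075,"rx":0,"ry":0,"rz":0,"fingers":-1},{"dx":-0.11,"dy":-0.012,"dz":0.08,"rx":0,"ry":0,"rz":0,"fingers":-1}]'
python3 - <<'E'
from h import *
to([.512,-.0135,.119],-97)
for n in("scene","wrist"):cv2.imwrite(f"pics/{n}2.png",vision.read_camera(n)[:,:,::-1])
a=cv2.imread("pics/scene2.png")[130:270,220:380]
cv2.imwrite("pics/s2c.png",cv2.resize(a,None,fx=4,fy=4))
E
```

```text
at [ 0.4844 -0.1224  0.2405] [ 1.7989e+02  1.4000e-01 -9.7690e+01] t 1.62 F [-0.4  0.3 -0.9]
shift [-0.1114 -0.0129  0.0808] rot [ 0.002  0.002 -0.012]
time_s: 2.03
tool_pos: [0.5071, -0.0148, 0.156]
tool_rot: [179.3, 0.0, -97.7]
wrist_force: [-0.1, -0.7, -1.4]
opening: 0.001
at [ 0.5071 -0.0148  0.156 ] [ 1.7934e+02  3.0000e-02 -9.7720e+01] t 2.03 F [-0.1 -0.7 -1.4]
shift [-0.0019 -0.0051  0.037 ] rot [ 0.012  0.001 -0.013]
```

View pics/s2c.png

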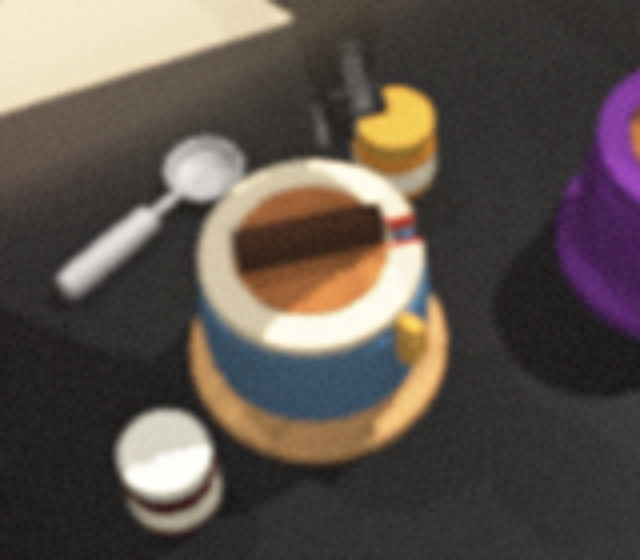

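View pics/wrist2.png

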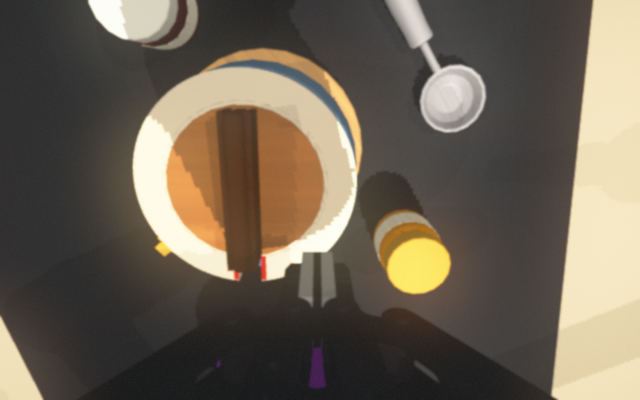

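```bash

python3 -m pendant '[{"dx":0,"dy":-0.002,"dz":0.018,"rx":0.005,"ry":0,"rz":0,"fingers":-1},{"dx":0,"dy":-0.003,"dz":0.034,"rx":0.01,"ry":0,"rz":0,"fingers":-1},{"dx":0,"dy":-0.003,"dz":0.037,"rx":0.01,"ry":0,"rz":0,"fingers":-1},{"dx":0,"dy":-0.003,"dz":0.037,"rx":0.01,"ry":0,"rz":0,"fingers":-1}]'
python3 - <<'E'
from h import *
to([.53,-.0135,.119],-97)
for n in("scene","wrist"):cv2.imwrite(f"pics/{n}3.png",vision.read_camera(n)[:,:,::-1])
a=cv2.imread("pics/wrist3.png")[0:350,100:500]
cv2.imwrite("pics/w3c.png",a)
E
```

```text
time_s: 2.47
tool_pos: [0.5121, -0.0178, 0.1234]
tool_rot: [-179.8, -0.0, -97.8]
wrist_force: [-0.7, -0.8, 0.6]
opening: 0.003
at [ 0.5121 -0.0178  0.1234] [-179.77   -0.    -97.84] t 2.47 F [-0.7 -0.8  0.6]
shift [-0.0067 -0.0172  0.0044] rot [-0.004 -0.    -0.015]
```

View pics/w3c.png

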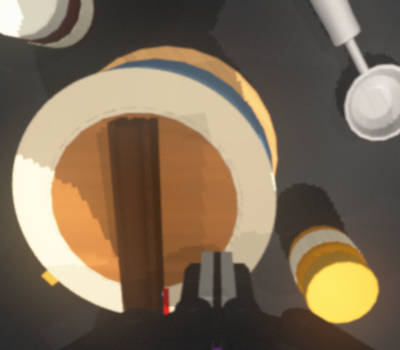

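```bash

python3 -m pendant '[{"dx":-0.003,"dy":-0.004,"dz":0.003,"rx":0,"ry":0,"rz":0,"fingers":-1},{"dx":-0.004,"dy":-0.008,"dz":0.003,"rx":0,"ry":0,"rz":0,"fingers":-1},{"dx":-0.004,"dy":-0.01,"dz":0.003,"rx":0,"ry":0,"rz":0,"fingers":-1},{"dx":-0.004,"dy":-0.01,"dz":0.003,"rx":0,"ry":0,"rz":0,"fingers":-1}]'
cat >> h.py <<'E'
C=np.array([.543,-.047])
def arc(offs,r,ths):
    o=ctrl.get_obs(); R=Ro.from_euler('xyz',o['tool_rot'],degrees=True)
    for th in ths:
        t=np.radians(th); u=np.array([np.cos(t),np.sin(t)]); n=np.array([-u[1],u[0]])
        p=np.r_[C+r*u+offs*n,.120]
        print(th,R.inv().apply(p-o['tool_pos']).round(4),(R.inv()*Ro.from_euler('xyz',[180,0,th-180],degrees=True)).as_rotvec().round(3))
def where(th):
    o=ctrl.get_obs();t=np.radians(th);u=np.array([np.cos(t),np.sin(t)]); n=np.array([-u[1],u[0]]);d=o['tool_pos'][:2]-C
    print('r',d@u,'off',d@n,o['wrist_force'].round(1),o['ft_torque'].round(2))
E
python3 -c "
from h import *
where(83); arc(.022,.030,[83,78,73,68,63])"
```

```text
time_s: 2.9
tool_pos: [0.5246, -0.0144, 0.1219]
tool_rot: [-179.5, 0.1, -97.8]
wrist_force: [0.7, -0.7, 0.7]
opening: -0.001
r 0.030125950733630946 off 0.022285636213736602 [ 0.7 -0.7  0.7] [ 0.07 -0.02 -0.04]
83 [ 0.0001 -0.0003  0.0019] [-0.008  0.001 -0.014]
78 [-0.0017 -0.0029  0.0019] [-0.008  0.002  0.074]
73 [-0.0033 -0.0058  0.0019] [-0.008  0.002  0.161]
68 [-0.0047 -0.0087  0.002 ] [-0.008  0.002  0.248]
63 [-0.0057 -0.0118  0.002 ] [-0.008  0.003  0.336]
```

```bash

python3 -m pendant '[{"dx":0,"dy":-0.003,"dz":0.001,"rx":0,"ry":0,"rz":0,"fingers":-1},{"dx":0,"dy":-0.006,"dz":0.001,"rx":0,"ry":0,"rz":0,"fingers":-1},{"dx":0,"dy":-0.006,"dz":0.001,"rx":0,"ry":0,"rz":0,"fingers":-1}]'
python3 - <<'E'
from h import *
where(83); arc(.016,.030,[83,78,73,68,63])
cv2.imwrite("pics/w4.png",vision.read_camera("wrist")[0:350,100:500,::-1])
E
```

```text
time_s: 3.15
tool_pos: [0.5291, -0.0148, 0.1208]
tool_rot: [-179.8, 0.1, -97.8]
wrist_force: [-5.2, 3.1, 4.7]
opening: -0.008
r 0.030244928078130208 off 0.017761877039230392 [-5.2  3.1  4.7] [ 1.05  1.48 -0.01]
83 [ 0.0002 -0.0018  0.0008] [-0.004  0.001 -0.014]
78 [-0.0011 -0.0044  0.0008] [-0.004  0.001  0.073]
73 [-0.0022 -0.0072  0.0008] [-0.004  0.001  0.161]
68 [-0.003  -0.01    0.0008] [-0.004  0.001  0.248]
63 [-0.0036 -0.0129  0.0009] [-0.004  0.002  0.335]
```

View pics/w4.png

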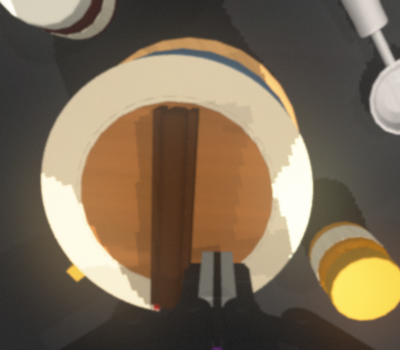

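Contact is made at about 18 mm from the midplane with about 6 N. Now the arc.

```bash

python3 -m pendant '[{"dx":-0.001,"dy":-0.005,"dz":-0.002,"rx":0,"ry":0,"rz":0.073,"fingers":-1},{"dx":-0.002,"dy":-0.008,"dz":-0.002,"rx":0,"ry":0,"rz":0.16,"fingers":-1},{"dx":-0.003,"dy":-0.011,"dz":-0.002,"rx":0,"ry":0,"rz":0.248,"fingers":-1},{"dx":-0.0035,"dy":-0.0135,"dz":-0.002,"rx":0,"ry":0,"rz":0.335,"fingers":-1}]'
python3 - <<'E'
from h import *
where(65); arc(.016,.030,[63,58,53,48,43])
cv2.imwrite("pics/w5.png",vision.read_camera("wrist")[0:350,100:500,::-1])
E
```

```text
time_s: 3.53
tool_pos: [0.5397, -0.0121, 0.1215]
tool_rot: [179.8, 0.0, -117.3]
wrist_force: [-7.1, 7.4, 0.9]
opening: 0.002
r 0.03024650532128997 off 0.017705310708325876 [-7.1  7.4  0.9] [ 2.1   1.82 -0.01]
63 [-0.0004 -0.0028  0.0015] [ 0.004  0.    -0.005]
58 [-0.0017 -0.0054  0.0015] [ 0.004 -0.     0.082]
53 [-0.0028 -0.0082  0.0014] [ 0.004 -0.     0.17 ]
48 [-0.0036 -0.011   0.0014] [ 0.004 -0.     0.257]
43 [-0.0041 -0.014   0.0014] [ 0.004 -0.001  0.344]
```

View pics/w5.png

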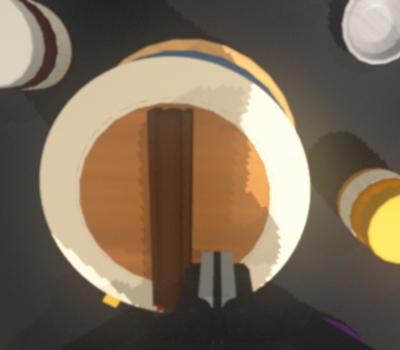

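```bash

python3 -m pendant '[{"dx":-0.0015,"dy":-0.006,"dz":0,"rx":0,"ry":0,"rz":0.08,"fingers":-1},{"dx":-0.0025,"dy":-0.009,"dz":0,"rx":0,"ry":0,"rz":0.17,"fingers":-1},{"dx":-0.0035,"dy":-0.0115,"dz":0,"rx":0,"ry":0,"rz":0.257,"fingers":-1},{"dx":-0.004,"dy":-0.0145,"dz":0,"rx":0,"ry":0,"rz":0.344,"fingers":-1}]'
python3 - <<'E'
from h import *
where(45); arc(.016,.030,[43,40,37,34,31,28])
cv2.imwrite("pics/w6.png",vision.read_camera("wrist")[0:350,100:500,::-1])
E
```

```text
time_s: 3.92
tool_pos: [0.5534, -0.0137, 0.121]
tool_rot: [179.6, -0.2, -137.4]
wrist_force: [-5.0, 7.7, 3.7]
opening: -0.008
r 0.03089742070248554 off 0.01616614641584953 [-5.   7.7  3.7] [2.09 1.61 0.02]
43 [ 0.0003 -0.0012  0.001 ] [ 0.007 -0.003 -0.007]
40 [-0.0005 -0.0028  0.0009] [ 0.007 -0.003  0.045]
37 [-0.0012 -0.0045  0.0009] [ 0.007 -0.003  0.097]
34 [-0.0019 -0.0061  0.0009] [ 0.007 -0.003  0.15 ]
31 [-0.0024 -0.0078  0.0009] [ 0.007 -0.003  0.202]
28 [-0.0029 -0.0095  0.0009] [ 0.007 -0.004  0.254]
```

View pics/w6.png

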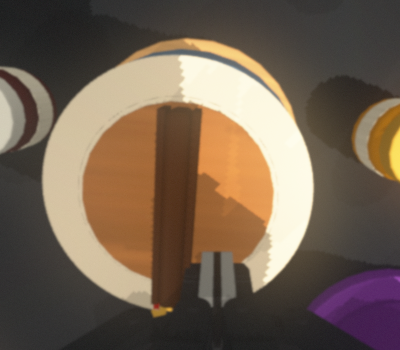

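```bash

python3 -m pendant '[{"dx":-0.0008,"dy":-0.003,"dz":0,"rx":0,"ry":0,"rz":0.06,"fingers":-1},{"dx":-0.0012,"dy":-0.0045,"dz":0,"rx":0,"ry":0,"rz":0.1,"fingers":-1},{"dx":-0.0012,"dy":-0.0045,"dz":0,"rx":0,"ry":0,"rz":0.1,"fingers":-1}]'
python3 -m pendant '[{"dx":0,"dy":0.012,"dz":0,"rx":0,"ry":0,"rz":0,"fingers":-1},{"dx":-0.01,"dy":0.015,"dz":-0.02,"rx":0,"ry":0,"rz":0,"fingers":-1},{"dx":-0.03,"dy":0.025,"dz":-0.05,"rx":0,"ry":0,"rz":0,"fingers":-1},{"dx":-0.05,"dy":0.045,"dz":-0.08,"rx":0,"ry":0,"rz":0,"fingers":-1},{"dx":-0.06,"dy":0.07,"dz":-0.1,"rx":0,"ry":0,"rz":0,"fingers":-1}]'
python3 -m pendant '[{"dx":0,"dy":0.03,"dz":0,"rx":0,"ry":0,"rz":0,"fingers":-1},{"dx":0,"dy":0.06,"dz":0,"rx":0,"ry":0,"rz":0,"fingers":-1},{"dx":0,"dy":0.07,"dz":0,"rx":0,"ry":0,"rz":0,"fingers":-1},{"dx":0,"dy":0.07,"dz":0,"rx":0,"ry":0,"rz":0,"fingers":-1}]'
python3 - <<'E'
from h import *
where(36); np.save("o.npy",ctrl.get_obs(),allow_pickle=True)
for n in("wrist","scene","top"):cv2.imwrite(f"pics/{n}7.png",vision.read_camera(n)[:,:,::-1])
a=cv2.imread("pics/scene7.png")[150:270,230:350];b=cv2.imread("pics/top7.png")[150:270,270:390]
cv2.imwrite("pics/c7.png",cv2.resize(np.hstack([a,b]),(800,400),interpolation=cv2.INTER_CUBIC))
E
```

```text
time_s: 4.22
tool_pos: [0.5574, -0.0153, 0.1209]
tool_rot: [179.5, -0.2, -143.4]
wrist_force: [-3.3, 5.5, 2.7]
opening: 0.001
time_s: 4.63
tool_pos: [0.5669, 0.0776, 0.224]
tool_rot: [179.7, 0.0, -143.4]
wrist_force: [0.1, 0.4, 1.1]
opening: 0.002
time_s: 4.97
tool_pos: [0.5238, 0.1357, 0.2247]
tool_rot: [179.7, 0.0, -143.2]
wrist_force: [-0.2, -0.4, -0.6]
opening: -0.005
r 0.09186350936687376 off 0.15910226069380157 [-0.2 -0.4 -0.6] [-0.02 -0.06  0.05]
```

View pics/c7.png

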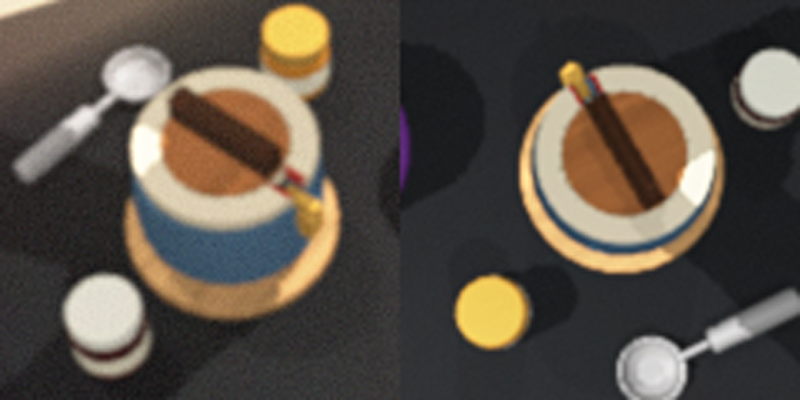

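View pics/wrist7.png

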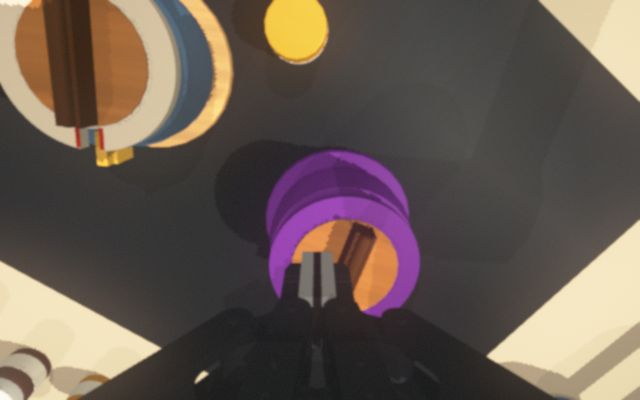

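The notch is close to the key but a little short of it. I'll crop and measure.

```bash
python3 - <<'E'
import cv2
a=cv2.imread("pics/wrist7.png")[100:180,40:160]
cv2.imwrite("pics/w7c.png",cv2.resize(a,None,fx=6,fy=6,interpolation=cv2.INTER_CUBIC))
E
```

```text
(no output)
```

View pics/w7c.png

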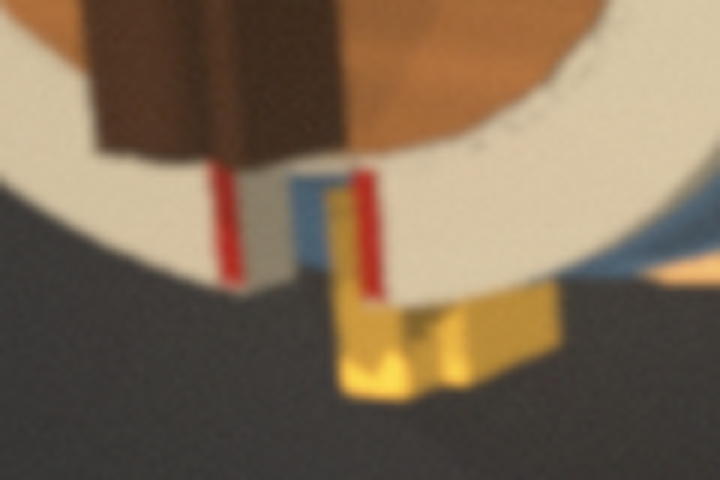

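```bash
cat >> h.py <<'E'
def ang(p,o,c=None): 
    d=p[:2]-(C if c is None else c); return np.hypot(*d).round(4),np.degrees(np.arctan2(d[1],d[0])).round(2)
E
python3 - <<'E'
from h import *
o=np.load("o.npy",allow_pickle=True).item()
cr=lambda c:(np.array(c)+.5)/6+[40,100]-.5
for nm,c,z in [("notchL out",(240,290),.110),("notchL in",(222,165),.110),("notchR out",(364,300),.110),("notchR in",(357,172),.110),("keyL out",(343,395),.099),("keyR out",(412,402),.099),("keyL in",(330,190),.099),("keyR mid",(402,310),.099)]:
    p=ray(cr(c),'wrist',z,o); print(nm,p.round(4),ang(p,o))
E
```

```text
notchL out [ 0.5998 -0.0228  0.11  ] (np.float64(0.0617), np.float64(23.1))
notchL in [ 0.587  -0.0309  0.11  ] (np.float64(0.0468), np.float64(20.1))
notchR out [ 0.5919 -0.0102  0.11  ] (np.float64(0.0612), np.float64(36.99))
notchR in [ 0.5781 -0.0176  0.11  ] (np.float64(0.0458), np.float64(39.88))
keyL out [ 0.6107 -0.011   0.099 ] (np.float64(0.0767), np.float64(28.02))
keyR out [ 0.6062 -0.0034  0.099 ] (np.float64(0.0768), np.float64(34.56))
keyL in [ 0.5874 -0.0238  0.099 ] (np.float64(0.0501), np.float64(27.62))
keyR mid [ 0.596  -0.0098  0.099 ] (np.float64(0.0647), np.float64(35.07))
```

The wrist view puts the notch at 30.0° and the key at 31.3°, which is 1.3 mm apart and inside the 3 mm clearance. I'll check that against the top view.

```bash
python3 - <<'E'
import cv2,numpy as np
a=cv2.imread("pics/top7.png")[160:220,300:370];b=cv2.imread("pics/scene7.png")[185:225,300:340]
cv2.imwrite("pics/t7c.png",np.hstack([cv2.resize(a,(467,400),interpolation=cv2.INTER_CUBIC),cv2.resize(b,(320,400))[:, :320]]))
E
```

```text
(no output)
```

View pics/t7c.png

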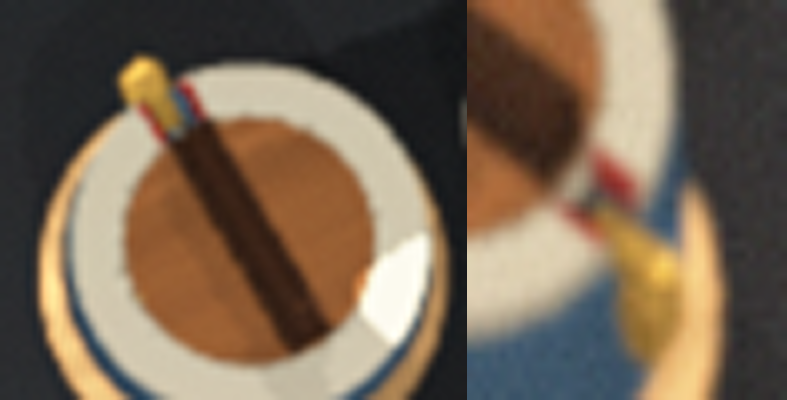

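```bash
python3 - <<'E'
from h import *
cr=lambda c:(np.array(c)+.5)/6.67+[300,160]-.5
ctr=ray(cr((250,241)),'top',.112)[:2];print(ctr)
for nm,c,z in [("nL",(152,122),.11),("nR",(192,97),.11),("key tip",(138,78),.099),("key tip2",(146,66),.099),("key in",(172,125),.099),("barA",(195,138),.136),("barB",(305,335),.136)]:
    p=ray(cr(c),'top',z);print(nm,p.round(4),ang(p,0,ctr),ang(p,0))
E
```

```text
[ 0.54328194 -0.0485993 ]
nL [ 0.5858 -0.0151  0.11  ] (np.float64(0.0542), np.float64(38.22)) (np.float64(0.0534), np.float64(36.68))
nR [ 0.5945 -0.0292  0.11  ] (np.float64(0.0548), np.float64(20.77)) (np.float64(0.0545), np.float64(19.09))
key tip [ 0.6036 -0.0102  0.099 ] (np.float64(0.0715), np.float64(32.47)) (np.float64(0.0709), np.float64(31.26))
key tip2 [ 0.6079 -0.0131  0.099 ] (np.float64(0.0738), np.float64(28.79)) (np.float64(0.0733), np.float64(27.59))
key in [ 0.5866 -0.022   0.099 ] (np.float64(0.0508), np.float64(31.5)) (np.float64(0.0502), np.float64(29.78))
barA [ 0.5756 -0.0298  0.136 ] (np.float64(0.0374), np.float64(30.13)) (np.float64(0.0369), np.float64(27.76))
barB [ 0.5082 -0.0659  0.136 ] (np.float64(0.0391), np.float64(-153.78)) (np.float64(0.0396), np.float64(-151.53))
```

The top view agrees (notch about 29.5°, key about 31°), so I'll press on the bar's middle.

```bash
python3 -c "
from h import *
to([.543,-.047,.155],-143)"
```

```text
at [0.5254 0.1336 0.2242] [ 179.69    0.   -143.44] t 5.12 F [ 0.5 -0.  -0.4]
shift [ 0.0934 -0.1559  0.0684] rot [ 0.005  0.    -0.008]
```

```bash

python3 -m pendant '[{"dx":0.019,"dy":-0.032,"dz":0,"rx":0,"ry":0,"rz":0,"fingers":-1},{"dx":0.038,"dy":-0.064,"dz":0,"rx":0,"ry":0,"rz":0,"fingers":-1},{"dx":0.057,"dy":-0.096,"dz":0,"rx":0,"ry":0,"rz":0,"fingers":-1},{"dx":0.075,"dy":-0.127,"dz":0.01,"rx":0,"ry":0,"rz":0,"fingers":-1},{"dx":0.093,"dy":-0.155,"dz":0.02,"rx":0,"ry":0,"rz":0,"fingers":-1}]'
python3 -m pendant '[{"dx":0,"dy":0,"dz":0.02,"rx":0,"ry":0,"rz":0,"fingers":-1},{"dx":0,"dy":0,"dz":0.04,"rx":0,"ry":0,"rz":0,"fingers":-1},{"dx":0,"dy":0,"dz":0.045,"rx":0,"ry":0,"rz":0,"fingers":-1},{"dx":0,"dy":0,"dz":0.045,"rx":0,"ry":0,"rz":0,"fingers":-1}]'
python3 -c "
from h import *
to([.543,-.047,.136],-143)"
```

```text
time_s: 5.53
tool_pos: [0.5437, -0.0492, 0.2034]
tool_rot: [179.8, 0.1, -143.5]
wrist_force: [-0.3, -0.4, -0.8]
opening: 0.003
time_s: 5.87
tool_pos: [0.5426, -0.0503, 0.1565]
tool_rot: [179.6, -0.2, -143.7]
wrist_force: [-1.5, 0.1, 0.2]
opening: 0.002
at [ 0.5426 -0.0503  0.1565] [ 1.7964e+02 -1.7000e-01 -1.4365e+02] t 5.87 F [-1.5  0.1  0.2]
shift [-0.0023  0.0023  0.0205] rot [ 0.006 -0.003 -0.011]
```

```bash

python3 -m pendant '[{"dx":-0.002,"dy":0.002,"dz":0.008,"rx":0,"ry":0,"rz":0,"fingers":-1},{"dx":-0.002,"dy":0.002,"dz":0.016,"rx":0,"ry":0,"rz":0,"fingers":-1},{"dx":-0.002,"dy":0.002,"dz":0.02,"rx":0,"ry":0,"rz":0,"fingers":-1},{"dx":-0.002,"dy":0.002,"dz":0.022,"rx":0,"ry":0,"rz":0,"fingers":-1}]'
python3 -m pendant '[{"dx":0,"dy":0,"dz":0.002,"rx":0,"ry":0,"rz":0,"fingers":-1},{"dx":0,"dy":0,"dz":0.004,"rx":0,"ry":0,"rz":0,"fingers":-1},{"dx":0,"dy":0,"dz":0.004,"rx":0,"ry":0,"rz":0,"fingers":-1}]'
```

```text
time_s: 6.2
tool_pos: [0.543, -0.0471, 0.1349]
tool_rot: [179.7, -0.2, -143.6]
wrist_force: [-3.1, 1.7, 7.6]
opening: 0.003
time_s: 6.45
tool_pos: [0.543, -0.047, 0.1321]
tool_rot: [179.7, -0.2, -143.5]
wrist_force: [-2.7, -0.6, 5.8]
opening: 0.0
```

```bash

python3 -m pendant '[{"dx":0,"dy":0,"dz":0.002,"rx":0,"ry":0,"rz":0,"fingers":-1},{"dx":0,"dy":0,"dz":0.004,"rx":0,"ry":0,"rz":0,"fingers":-1},{"dx":0,"dy":0,"dz":0.005,"rx":0,"ry":0,"rz":0,"fingers":-1}]'
python3 -m pendant '[{"dx":0,"dy":0,"dz":0.002,"rx":0,"ry":0,"rz":0,"fingers":-1},{"dx":0,"dy":0,"dz":0.004,"rx":0,"ry":0,"rz":0,"fingers":-1},{"dx":0,"dy":0,"dz":0.004,"rx":0,"ry":0,"rz":0,"fingers":-1}]'
```

```text
time_s: 6.7
tool_pos: [0.543, -0.047, 0.1288]
tool_rot: [179.8, -0.2, -143.4]
wrist_force: [-3.2, -1.4, 7.7]
opening: 0.003
time_s: 6.95
tool_pos: [0.543, -0.047, 0.1263]
tool_rot: [179.8, -0.2, -143.4]
wrist_force: [-3.0, -0.9, 6.3]
opening: 0.0
```

```bash

python3 -m pendant '[{"dx":0,"dy":0,"dz":0.002,"rx":0,"ry":0,"rz":0,"fingers":-1},{"dx":0,"dy":0,"dz":0.004,"rx":0,"ry":0,"rz":0,"fingers":-1},{"dx":0,"dy":0,"dz":0.004,"rx":0,"ry":0,"rz":0,"fingers":-1},{"dx":0,"dy":0,"dz":0.004,"rx":0,"ry":0,"rz":0,"fingers":-1}]'
```

```text
time_s: 7.28
tool_pos: [0.5432, -0.0471, 0.1258]
tool_rot: [179.9, -0.2, -143.3]
wrist_force: [-6.9, 1.0, 16.1]
opening: 0.003
```

Force is rising to 16 N at z = 0.126, so the lid has bottomed. I'll press a bit more to be sure, then retreat straight up and look.

```bash

python3 -m pendant '[{"dx":0,"dy":0,"dz":0.005,"rx":0,"ry":0,"rz":0,"fingers":-1},{"dx":0,"dy":0,"dz":0.008,"rx":0,"ry":0,"rz":0,"fingers":-1},{"dx":0,"dy":0,"dz":0.008,"rx":0,"ry":0,"rz":0,"fingers":-1}]'
python3 -m pendant '[{"dx":0,"dy":0,"dz":-0.02,"rx":0,"ry":0,"rz":0,"fingers":-1},{"dx":0,"dy":0,"dz":-0.05,"rx":0,"ry":0,"rz":0,"fingers":-1},{"dx":0,"dy":0,"dz":-0.09,"rx":0,"ry":0,"rz":0,"fingers":-1},{"dx":-0.03,"dy":0.03,"dz":-0.095,"rx":0,"ry":0,"rz":0,"fingers":-1},{"dx":-0.05,"dy":0.06,"dz":-0.095,"rx":0,"ry":0,"rz":0,"fingers":-1}]'
python3 -m pendant '[{"dx":-0.02,"dy":0.03,"dz":0,"rx":0,"ry":0,"rz":0,"fingers":-1},{"dx":-0.04,"dy":0.06,"dz":0,"rx":0,"ry":0,"rz":0,"fingers":-1},{"dx":-0.04,"dy":0.09,"dz":0,"rx":0,"ry":0,"rz":0,"fingers":-1},{"dx":-0.04,"dy":0.09,"dz":0,"rx":0,"ry":0,"rz":0,"fingers":-1},{"dx":-0.04,"dy":0.09,"dz":0,"rx":0,"ry":0,"rz":0,"fingers":-1}]'
python3 - <<'E'
from h import *
np.save("o.npy",ctrl.get_obs(),allow_pickle=True)
for n in("wrist","scene","top"):cv2.imwrite(f"pics/{n}8.png",vision.read_camera(n)[:,:,::-1])
a=cv2.imread("pics/scene8.png")[150:270,230:350];b=cv2.imread("pics/top8.png")[150:270,270:390]
cv2.imwrite("pics/c8.png",cv2.resize(np.hstack([a,b]),(800,400),interpolation=cv2.INTER_CUBIC))
for n,t in (("top",(270,150,410,290)),("scene",(230,150,350,270))):
  x0,y0,x1,y1=t
  A,B=[cv2.imread(f"pics/{n}{k}.png")[y0:y1,x0:x1].astype(int) for k in(0,8)]
E
```

```text
time_s: 7.53
tool_pos: [0.5436, -0.0472, 0.1254]
tool_rot: [-179.9, -0.1, -143.1]
wrist_force: [-14.6, 3.0, 37.6]
opening: -0.0
time_s: 7.95
tool_pos: [0.5503, 0.0318, 0.2246]
tool_rot: [-179.6, 0.4, -143.2]
wrist_force: [0.7, 1.0, -0.4]
opening: 0.005
time_s: 8.37
tool_pos: [0.5279, 0.1295, 0.2247]
tool_rot: [-179.6, 0.4, -143.0]
wrist_force: [0.6, 0.0, -0.1]
opening: 0.003
```

View pics/c8.png

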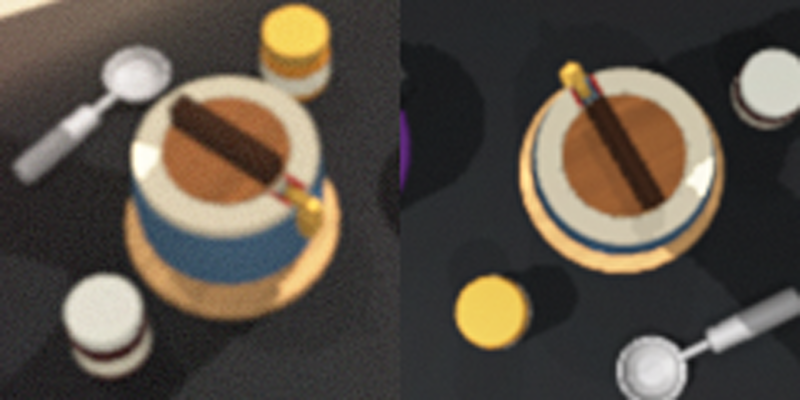

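View pics/wrist8.png

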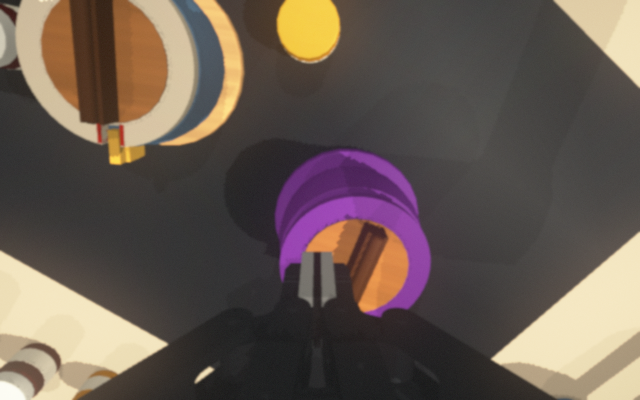

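The lid sits lower in the scene crop, its rim's top edge having gone from y≈67 to y≈75. The key lies inside the notch, and the jars and spoon are in the same pixels. The gripper is clear, so I'm handing in.

```bash
python3 -c "
from rig import workorder
print(workorder.sign_off())"
```

```text
the job is handed in; nothing more can be done
None
```

The lid is down over the key and the job is handed in, at about 8.5 s of the 64 s allowed. No verdict came back, so success rests on my own checks below.

**What I did:** With the fingers shut, I pushed one side of the bar about 52° clockwise, using roughly 5–10 N. I then pressed the bar's middle straight down and backed the gripper away.

**Alignment before pressing:** The wrist view put the notch at 30.0° and the key at 31.3°, about 1.3 mm apart at the key. The top view gave about 29.5° and 31°, which agrees. I did not re-measure the angle after pressing; the last pictures show the key inside the notch.

**Pressing:** The lid moved under 6–8 N. At a fingertip height of about 0.126 m, the home height for the bar's top, the force rose sharply to 38 N. That is the lid fully home.

**Afterwards:** By eye, the jars and spoon look to be where they stood, the lid is visibly lower, and the gripper touches nothing. My automatic fit of the lid's rim in the first top picture failed. I took the lid's centre from the wrist view's rim fit instead, and it agreed with hand-picked points within about 4 mm.

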